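Hang the wide nail tote on the two hooks of the bench rack

TASK

Take the wide wooden nail tote, the one whose round handle sticks out at both ends, and hang it on the rack so that one end of the handle lies in each of the two hooks. Let go only once both ends rest in their hooks, and leave the narrow tote where it stands.

Things in the scene. Friction and masses are not known exactly. Their poses are not given: they have to be found in the camera images.
- wide_tote: The wide wooden tote to be hung (loose, empty, 0.3 to 0.5 kg): an open plywood tray 90 mm (x) by 200 mm (y), walls 46 mm high, with an upright end panel 125 mm high and 10 mm thick at each end, carrying a round handle. Origin: centre of its underside; z up, y along the handle. Both ends are alike, so it may hang either way round. It starts upright on the bench.
- wide_tote_handle (a point): Middle of the wide tote's handle, on its axis, 105 mm above the underside: grip here, fingers closing along the tote's x, across the handle. The handle is a wooden dowel, 16 mm in diameter, 304 mm long along y; it sticks out 52 mm beyond each end panel. Between the panels it is free for 180 mm, its lower side 51 mm above the tray's walls.
- narrow_tote: The narrow tote, a bystander (loose): same make, height and depth, but only 120 mm long, and its handle ends flush with its end panels. Origin at the centre of its underside, y along its handle.
- rack: The wooden bench rack (fixed): foot plank 145 x 320 x 18 mm and an upright back board 300 mm wide, its front face 85 mm behind (rack's +x) the seats of the hooks, its top 162 mm above the bench. Origin on the bench below the middle between the two seats. The hooks reach from the board towards the rack's -x; y runs from the right hook to the left, z up.
- rack_seat (a point): Where the middle of the tote's handle axis lies when hung: midway between the two hooks' seats, 150 mm above the bench (the tote's underside is then 45 mm above the bench). Axes as the rack's; the hung handle lies along y. A tote carried in over a hook or the board from the side needs its handle 140 mm above this point, so that the tray passes over the tips.
- hook_left: Left hook (fixed): 10 mm steel bar bent to an open trough along x: flat bottom 24 mm, sloping sides 52 mm apart at the top. Origin: where the handle's axis lies when seated, 125 mm to the rack's +y of rack_seat; bottom of the trough 8 mm below it, front tip 27 mm above it. To pass over the tips the handle's axis must be 36 mm above the seat. 20 mm is free between hook and hung end panel.
- hook_right: The rack's right hook, the same as the left, 125 mm to the rack's -y of rack_seat. Origin where the handle's axis lies when seated.

How it is judged (in metres and radians):
On the way:
1. while the fingers still hold it, the wide tote's handle rests on both hooks at once (contact force between wide_tote and hook_left above 0.2 N and contact force between wide_tote and hook_right above 0.2 N and contact force between the fingers and wide_tote above 0.5 N), for 0.1 s.
At the end, for the whole second after the job is handed in: The wide tote hangs at rest, borne by both hooks: handle middle within 15 mm across, 30 mm along and 10 mm in height of rack_seat, handle within 0.12 rad of the line of the hooks, tote upright within 0.25 rad; the narrow tote has moved less than 30 mm (contact force between wide_tote and hook_left above 0.3 N and contact force between wide_tote and hook_right above 0.3 N and x of wide_tote_handle in the frame of rack_seat between -0.015 and 0.015 m and y of wide_tote_handle in the frame of rack_seat between -0.03 and 0.03 m and z of wide_tote_handle in the frame of rack_seat between -0.01 and 0.01 m and angle between the y axis of wide_tote and the y axis of rack, either way round below 0.12 rad and angle between wide_tote's own z axis and vertical below 0.25 rad and linear speed of wide_tote below 0.05 m/s and distance of narrow_tote from where it was at the start of the episode below 0.03 m); the robot touches nothing.
It fails at once if the narrow tote is shifted by more than 30 mm (distance of narrow_tote from where it was at the start of the episode above 0.03 m).
It also fails if it takes over 43 s, if anything falls off the work surface, if the arm or the gripper's body presses on something with over 40 N, if the wrist force passes 120 N, or if a joint passes its speed limit or range.

ROBOT

A 7-joint arm with a two-finger parallel gripper is mounted at the origin on a cart in front of the work surface, level with it; the furniture and walls round the work are solid. World frame = base frame: x ahead of the robot, y to its left, z up, the work surface at z = 0. Lengths are in m, angles in degrees, forces in N, time in s.
With the tool pointing down it reaches from about 0.4 to 0.85 m from the base axis. Payload 10.4 kg.
Tool frame: the origin (TCP) lies on the centre line of the jaws, within the pads' length; the fingertips stand 11 mm ahead of it and the grasp point (between the pads) lies 8 mm behind it; z points along the fingers, y is the direction in which the jaws open and shut (so a half turn about z gives the same grasp; the last joint's range is limited). The gripper opens to 85 mm and grips with 20 to 120 N. Pads are 22 mm wide; open, the fingers measure 114 mm over their backs; the gripper's body (76 mm by 85 mm) begins 54 mm behind the grasp point. The pads swing forward as they close: fully open they stand 13 mm farther back than shut.
Start: joints at [67.861, 19.034, -3.707, 83.658, 1.238, 77.344, -5.071], TCP at [0.222, -0.584, 0.242] pointing down, gripper open.
Joint ranges: [-148.97, 148.97], [-28.65, 121.19], [-84.17, 76.75], [9.2, 138.47], [-72.65, 252.65], [3.7, 117.97], [-149.18, 149.18]. Speed limits (degrees/s): [127.2, 127.2, 159.86, 159.86, 180, 180, 180].

INTERFACE

Orientations are given as [roll, pitch, yaw] about the fixed x, y, z axes, in that order (R = Rz(yaw) Ry(pitch) Rx(roll)).
In Python, from workcell import telemetry, cams, order gives the robot as it stands.
- The arm moves only by the tool apply_moves, never from a script. Its arguments are lists of equal length, an entry for each row: "dp": the shift along the tool's x, y, z in cm, a list of three; "yaw": the turn about the tool's z in degrees. In form: {"dp": [[x, y, z], ...], "yaw": [yaw, ...]}. A call has exactly 10 rows; each row is the pose to reach, as a shift and turn from the pose commanded when the call began, along the tool's axes at that moment; what a row does not reach only later rows make up. A row lasts 1/10 s, in which the tool goes at most 50 mm and 8.59 degrees, less where a joint would pass 70% of its speed; a pose out of reach is approached as far as the arm can. A call with a gripper value outside its range is refused whole. "gripper" is the opening, from -1 (shut) to 1 (fully open), so that 0 is half open, set as the call begins (left out, the last holds). The fingers move at their own pace and stop on an object; the grip force is fixed at half the most. Time passes only in rows, so rows that repeat a pose let the fingers close, or fill a call up. It gives the time, the measured TCP pose, the force and the opening at its end, in the units of the state.
- telemetry.state(): the state, without advancing time (a new reading comes with each control period).
- cams.grab_frame(name): name is "scene" or "top"; returns a dict with "color" (400x640x3 uint8, blue, green, red), "range_z" (400x640 float32, m along the optical axis (not along the pixel's ray), 0 where there is no reading), "mtx" (3x3 intrinsics, pixels), "k1" (the pictures are not rectified: a ray, as slopes to the right and down, at radius r is drawn at 1 + k1 r^2 times it, then the intrinsics apply), "T" (4x4, takes a point from camera to world coordinates). Camera axes: x right, y up, looking along -z (the intrinsics and any distortion apply to the point x, -y, -z); pixel columns grow to the right and rows downward; lengths in m; the calibration is good to about 2 mm. A picture is of the moment at which its call begins.
- order.hand_in(): hands the job in, once; it reports no verdict.
The state is a dict: "time": time; "joint_positions": joint angles; "qd": joint speeds; "tau": joint torques, N m; "tcp_pos": TCP position; "tool_rot": TCP orientation; "ft_force": force on the tool from outside, world axes, zero at the start; "wrist_torque": the same for the moment, N m; "width": opening from 0.0 (shut) to 1.0 (fully open).
Only numpy, scipy, OpenCV 4.12 (cv2) and the standard library are available. Lean on these libraries where they do the work, as an engineer would, in place of code of your own. Each camera call takes 0.05 s, during which the arm holds its last target.

## Working session

There is one attempt and no reset: what is moved stays moved. The work goes in short steps, Python scripts to look and compute and a tool call to move; the robot and the scene stay as the last step left them, time stands still between calls to the robot, and variables do not carry over. Pictures are saved under pics/ and viewed, and the job is handed in when it is done.

Besides the shell and the picture viewer there is one more tool, called after "Request:" as name([rows], argument=value, ...), one row to a line, values as JSON. apply_moves: Moves the arm, as the interface text tells. Its arguments: {"type":"object","properties":{"dp":{"type":"array","items":{"type":"array","items":{"type":"number"}}},"yaw":{"type":"array","items":{"type":"number"}},"gripper":{"type":"number"}},"required":["dp","yaw"]}

```bash
mkdir -p pics
python3 - <<'E'
from workcell import telemetry,cams
import cv2,pickle
print(telemetry.state())
for n in("scene","top"):
    f=cams.grab_frame(n); pickle.dump(f,open(f"{n}0.pkl","wb")); cv2.imwrite(f"pics/{n}0.png",f["color"]); print(n,f["mtx"],f["k1"],f["T"].round(3))
E
```

```text
{'time': 0.0, 'joint_positions': array([67.86077076, 19.07045308, -3.7069378 , 83.70641159,  1.23815622,
       77.34142976, -5.06945966]), 'qd': array([-0.11902456, -0.00390963, -0.05530148, -0.0157323 ,  0.04510945,
       -0.06200628, -0.0132872 ]), 'tau': array([-8.62009779e-05, -6.25463605e+01,  4.87441092e-02, -3.91610348e+01,
        1.61072536e-02,  9.72114707e-03, -1.78366088e-05]), 'tcp_pos': array([ 0.22226107, -0.583768  ,  0.2415291 ]), 'tool_rot': array([-1.79921687e+02,  4.20516342e-03,  2.08468113e+01]), 'ft_force': array([-0.07257405, -0.15734324, -0.25626953]), 'wrist_torque': array([ 0.05565059,  0.03155355, -0.03421556]), 'width': 0.9956371389714627}
scene [[383.36541845   0.         320.69029836]
 [  0.         383.36541845 203.19455678]
 [  0.           0.           1.        ]] 0.02214811488534597 [[-0.776  0.36  -0.518 -0.005]
 [-0.631 -0.471  0.617  0.575]
 [-0.022  0.805  0.592  0.736]
 [ 0.     0.     0.     1.   ]]
top [[405.1279036    0.         317.07995877]
 [  0.         405.1279036  202.89157091]
 [  0.           0.           1.        ]] -0.026977939319602094 [[-3.000e-03  9.860e-01 -1.640e-01  3.380e-01]
 [-1.000e+00 -3.000e-03  1.000e-03 -4.700e-02]
 [ 0.000e+00  1.640e-01  9.860e-01  1.263e+00]
 [ 0.000e+00  0.000e+00  0.000e+00  1.000e+00]]
```

View pics/scene0.png

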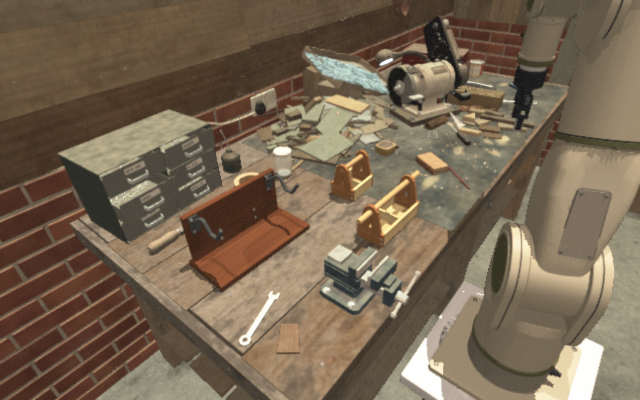

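View pics/top0.png

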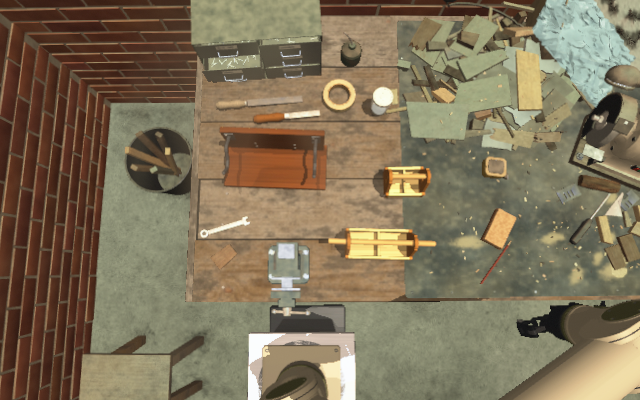

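The scene view shows the wide tote at about (388,210), its handle running from (365,207) to (417,178). The narrow tote is at (352,177), the rack at (245,235) and the vise at (370,275). In the top view the wide tote's handle spans (330,240) to (435,244), and the hooks are near (228,160) and (316,150). I'll zoom in next.

```bash
cat > h.py <<'E'
import numpy as np,cv2,pickle
def ray(f,u,v):
    K=f["mtx"];k=f["k1"]
    d=np.array([(u-K[0,2])/K[0,0],(v-K[1,2])/K[1,1]]);p=d.copy()
    for _ in range(20): p=d/(1+k*(p@p))
    T=f["T"];return T[:3,3],T[:3,:3]@np.array([p[0],-p[1],-1.])
def onz(f,u,v,z):
    o,d=ray(f,u,v);return o+d*(z-o[2])/d[2]
def rng(f,u,v):
    o,d=ray(f,u,v);return o+d*f["range_z"][int(round(v)),int(round(u))]
def tri(f,a,g,b):
    o1,d1=ray(f,*a);o2,d2=ray(g,*b)
    s=np.linalg.lstsq(np.c_[d1,-d2],o2-o1,rcond=None)[0]
    p,q=o1+s[0]*d1,o2+s[1]*d2
    return (p+q)/2,np.linalg.norm(p-q)
def proj(f,P):
    T=f["T"];c=T[:3,:3].T@(np.asarray(P)-T[:3,3]);s=np.array([c[0],-c[1]])/-c[2]
    s=s*(1+f["k1"]*(s@s));K=f["mtx"];return K[0,0]*s[0]+K[0,2],K[1,1]*s[1]+K[1,2]
def cloud(f):
    h,w=f["range_z"].shape;K=f["mtx"];u,v=np.meshgrid(np.arange(w),np.arange(h))
    x=(u-K[0,2])/K[0,0];y=(v-K[1,2])/K[1,1];a,b=x.copy(),y.copy()
    for _ in range(20):
        s=1+f["k1"]*(a*a+b*b);a,b=x/s,y/s
    z=f["range_z"];P=np.stack([a*z,-b*z,-z],-1);return P@f["T"][:3,:3].T+f["T"][:3,3]
def crop(f,x0,y0,w,h,s,name):
    c=cv2.resize(f["color"][y0:y0+h,x0:x0+w],None,fx=s,fy=s,interpolation=cv2.INTER_CUBIC)
    for i in range(0,w,10):
        cv2.line(c,(i*s,0),(i*s,4 if i%50 else 12),(255,255,255),1)
        if (x0+i)%20==0: cv2.putText(c,str(x0+i),(i*s,22),0,.35,(255,255,255),1)
    for i in range(0,h,10):
        cv2.line(c,(0,i*s),(5,i*s),(255,255,255),1)
        if (y0+i)%20==0: cv2.putText(c,str(y0+i),(6,i*s+4),0,.35,(255,255,255),1)
    cv2.imwrite("pics/"+name,c)
E
python3 - <<'E'
from h import *
t=pickle.load(open("top0.pkl","rb"));s=pickle.load(open("scene0.pkl","rb"))
a=np.vstack
crop(t,200,110,160,100,5,"t_rack.png");crop(t,310,150,140,120,5,"t_tote.png")
crop(s,170,150,150,140,4,"s_rack.png");crop(s,310,140,130,120,5,"s_tote.png")
for f in(t,s):
    P=cloud(f);print((f["range_z"]>0).mean())
    for lo,hi in((0.095,.135),):
        hsv=cv2.cvtColor(f["color"],cv2.COLOR_BGR2HSV)
        m=(P[...,2]>lo)&(P[...,2]<hi)&(P[...,0]<.6)&(P[...,0]>.2)&(abs(P[...,1])<.6)&(f["range_z"]>0)
        n,l,st,c=cv2.connectedComponentsWithStats(m.astype(np.uint8))
        for i in range(1,n):
            if st[i,4]>25: print(st[i],P[l==i].min(0).round(3),P[l==i].max(0).round(3),P[l==i].mean(0).round(3))
E
```

```text
0.9961953125
[388 178   5   8  33] [ 0.583 -0.266  0.096] [ 0.6   -0.256  0.127] [ 0.592 -0.261  0.112]
[425 178   5   8  31] [ 0.584 -0.373  0.099] [ 0.6   -0.364  0.126] [ 0.592 -0.368  0.114]
[329 232 107  20 712] [ 0.391 -0.384  0.097] [ 0.447 -0.082  0.132] [ 0.418 -0.233  0.114]
[279 243  17  15 229] [0.375 0.015 0.095] [0.415 0.061 0.109] [0.394 0.039 0.103]
[272 270  29   9 233] [ 0.317 -0.001  0.096] [0.339 0.078 0.13 ] [0.329 0.038 0.124]
[272 288  29   2  58] [ 0.287 -0.001  0.12 ] [0.29  0.077 0.131] [0.289 0.038 0.125]
[271 291  30  12 270] [ 0.25  -0.001  0.095] [0.282 0.08  0.13 ] [0.27  0.039 0.119]
0.9961328125
[360 151   9  10  47] [ 0.582 -0.375  0.096] [ 0.6   -0.348  0.126] [ 0.591 -0.366  0.109]
[343 162  12  14  65] [ 0.579 -0.316  0.096] [ 0.6   -0.252  0.122] [ 0.593 -0.267  0.108]
[357 171  63  54 611] [ 0.386 -0.382  0.095] [ 0.441 -0.076  0.126] [ 0.411 -0.215  0.11 ]
[327 245  25  19 269] [0.369 0.017 0.095] [0.412 0.066 0.104] [0.389 0.044 0.1  ]
[348 247  30  32 490] [ 0.311 -0.001  0.095] [0.339 0.083 0.124] [0.322 0.048 0.117]
[367 256  30  35 648] [ 0.246 -0.     0.095] [0.288 0.083 0.125] [0.269 0.047 0.114]
```

View pics/t_rack.png

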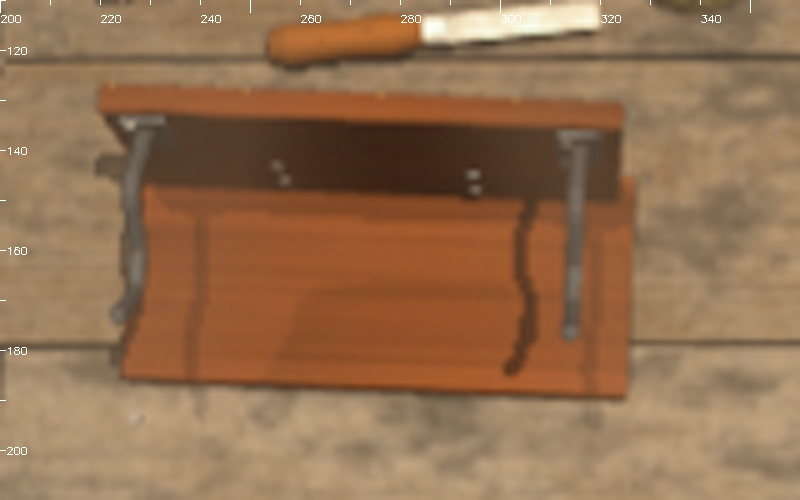

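View pics/t_tote.png

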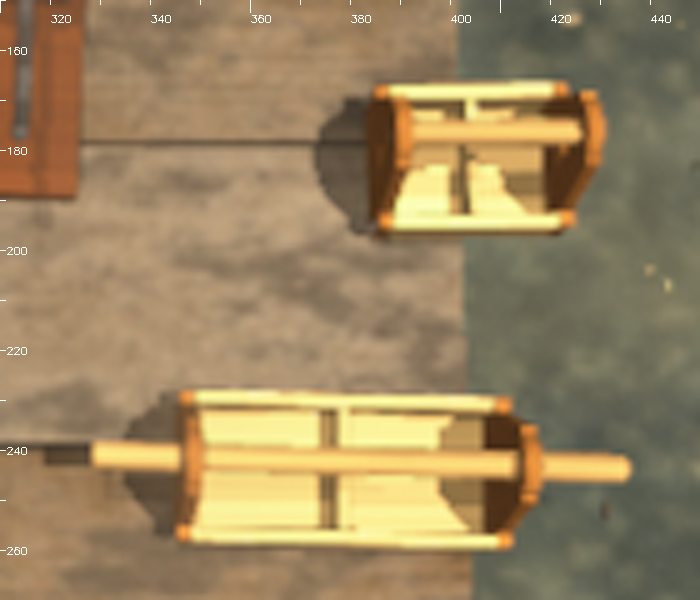

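View pics/s_rack.png

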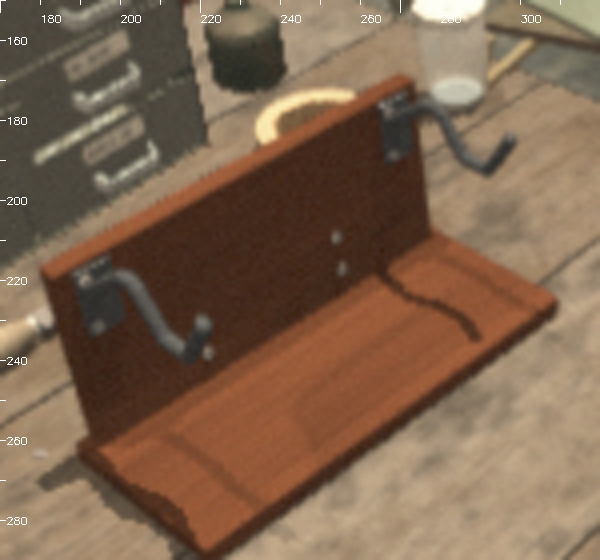

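View pics/s_tote.png

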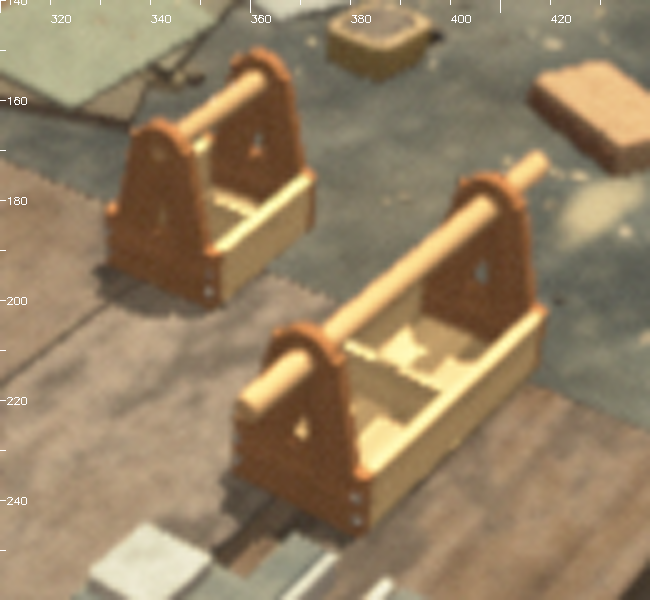

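The rack crops show the hook tips at top (223.6,173) and (314,176.6), and at scene (220.7,230.5) and (297.5,185.5). The wide tote's handle ends are at top (328.6,240.6) and (436,243.6), and at scene (359,221) and (418,172). I'll triangulate these and check them against depth.

Run:
```python
from h import *
t=pickle.load(open("top0.pkl","rb"));s=pickle.load(open("scene0.pkl","rb"))
T=lambda n,a,b:print(n,*[x.round(4) for x in tri(t,a,s,b)])
T("hL",(328.6,240.6),(359,221));T("hR",(436,243.6),(418,172))
T("tipL",(223.6,173),(220.7,230.5));T("tipR",(314,176.6),(297.5,185.5))
# board top rear? corners front-top edge
T("boardL",(220.5,132.5),(181.5,219));T("boardR",(324.5,135.5),(274,171))
Pt,Ps=cloud(t),cloud(s)
# handle from depth
for n,f,P in(("t",t,Pt),("s",s,Ps)):
    m=(P[...,2]>.1)&(P[...,2]<.118)&(P[...,0]<.5)&(P[...,0]>.36)&(P[...,1]<-.05)&(P[...,1]>-.42)
    m&=~((abs(P[...,1]+.233+.095)<.014)|(abs(P[...,1]+.233-.095)<.014))
    q=P[m]; k=np.polyfit(q[:,1],q[:,0],1); print(n,len(q),k,np.degrees(np.arctan(k[0])),q[:,1].min(),q[:,1].max(),np.polyval(k,-.233),q[:,2].max())
    hsv=cv2.cvtColor(f["color"],cv2.COLOR_BGR2HSV)
    # board and hooks
    reg=(P[...,0]>.5)&(P[...,0]<.78)&(P[...,1]>-.1)&(P[...,1]<.3)
    b=reg&(hsv[...,1]>110)&(P[...,2]>.03)&(P[...,2]<.155)&(P[...,0]>.65)
    q=P[b];
    k=np.polyfit(q[:,1],q[:,0],1);r=q[:,0]-np.polyval(k,q[:,1]);q=q[abs(r)<.01];k=np.polyfit(q[:,1],q[:,0],1)
    print(n,"board",len(q),k,np.degrees(np.arctan(k[0])),q.min(0),q.max(0))
    top=reg&(P[...,2]>.155)&(P[...,2]<.17)&(hsv[...,1]>110);q=P[top];print(" boardtop",len(q),q.min(0),q.max(0),np.median(q,0))
    h=reg&(hsv[...,1]<100)&(P[...,2]>.12)&(P[...,2]<.2)&(P[...,0]<.73)
    nn,l,st,c=cv2.connectedComponentsWithStats(h.astype(np.uint8),connectivity=8)
    for i in range(1,nn):
        if st[i,4]>8: q=P[l==i];print("  hook",st[i],q.min(0).round(3),q.max(0).round(3),q.mean(0).round(3))
```

```text
hL [ 0.4204 -0.0816  0.104 ] 0.0028
hR [ 0.411  -0.3879  0.1058] 0.0018
tipL [0.6032 0.2093 0.173 ] 0.0016
tipR [ 0.5934 -0.0405  0.1672] 0.0021
boardL [0.728  0.2284 0.1571] 0.0039
boardR [ 0.7161 -0.0715  0.1523] 0.0048
t 454 [0.02768293 0.42409893] 1.5857101277456096 -0.3835296585561081 -0.08180188176672909 0.4176488060120159 0.11799989919557752
t board 1067 [0.0381583  0.71836397] 2.1852491210801994 [ 0.71225827 -0.07016343  0.03018993] [0.72843564 0.22804961 0.15487237]
 boardtop 668 [ 0.6065649  -0.06858947  0.15507535] [0.74132398 0.22748247 0.16954255] [0.72789793 0.07508762 0.16318787]
  hook [222 133  13  42 178] [0.6   0.192 0.123] [0.726 0.222 0.18 ] [0.677 0.206 0.157]
  hook [311 136   9  42 152] [ 0.591 -0.054  0.121] [ 0.717 -0.031  0.178] [ 0.668 -0.042  0.157]
s 355 [0.03007547 0.41836713] 1.7226779767493732 -0.3815276899820611 -0.07617816240911324 0.4113595475674116 0.11634029077570396
s board 3007 [0.04297436 0.71426997] 2.460735236348176 [ 0.70842825 -0.06746478  0.03000729] [0.7343684  0.23205928 0.15497595]
 boardtop 532 [ 0.70993364 -0.06802603  0.15500304] [0.73998175 0.23107193 0.1637118 ] [0.72339125 0.10302886 0.16001497]
  hook [264 173  35  22 234] [ 0.588 -0.066  0.12 ] [ 0.715 -0.029  0.175] [ 0.664 -0.039  0.149]
  hook [188 214  35  27 307] [0.595 0.175 0.121] [0.725 0.22  0.176] [0.677 0.209 0.149]
```

```bash
cat >> h.py <<'E'
def goal(P,psi):
    from workcell import telemetry
    from scipy.spatial.transform import Rotation as R
    st=telemetry.state();r=st["tool_rot"];M=R.from_euler("xyz",r,degrees=True).as_matrix()
    d=M.T@(np.array(P)-st["tcp_pos"])*100
    y=-(psi-r[2]);y=(y+180)%360-180
    print("t",st["time"],"tcp",st["tcp_pos"].round(4),"rot",r.round(2),"F",st["ft_force"].round(1),"w",round(st["width"],3));print("dp cm",d.round(2),"yaw",round(y,2))
E
python3 - <<'E'
from h import *
goal([.417,-.2345,.2],88.3)
t=pickle.load(open("top0.pkl","rb"));s=pickle.load(open("scene0.pkl","rb"))
th=np.radians(-2.3);ex=np.array([np.cos(th),np.sin(th)]);ey=np.array([-np.sin(th),np.cos(th)]);c=np.array([.6345,.085])
for f in(t,s):
    P=cloud(f);hsv=cv2.cvtColor(f["color"],cv2.COLOR_BGR2HSV)
    q=P.reshape(-1,3);L=np.c_[(q[:,:2]-c)@ex,(q[:,:2]-c)@ey,q[:,2]]
    for sy in(.125,-.125):
        m=(abs(L[:,1]-sy)<.03)&(L[:,0]>-.05)&(L[:,0]<.07)&(L[:,2]>.12)&(L[:,2]<.2)
        a=L[m]
        print("side",sy,[(lo,len(b),*np.median(b[:,1:],0).round(3)) for lo in np.arange(-45,70,8) for b in [a[(a[:,0]*1000>=lo)&(a[:,0]*1000<lo+8)]] if len(b)>1])
E
```

```text
t 0.1 tcp [ 0.2223 -0.5838  0.2416] rot [-179.93    0.     20.85] F [ 0.4  0.4 -0.7] w 0.998
dp cm [ 30.63 -25.71   4.19] yaw -67.45
side 0.125 [(np.int64(-45), 4, np.float64(0.123), np.float64(0.178)), (np.int64(-37), 9, np.float64(0.122), np.float64(0.177)), (np.int64(-29), 8, np.float64(0.122), np.float64(0.166)), (np.int64(-21), 7, np.float64(0.121), np.float64(0.153)), (np.int64(-13), 7, np.float64(0.123), np.float64(0.144)), (np.int64(-5), 9, np.float64(0.123), np.float64(0.141)), (np.int64(3), 12, np.float64(0.123), np.float64(0.142)), (np.int64(11), 14, np.float64(0.122), np.float64(0.146)), (np.int64(19), 13, np.float64(0.123), np.float64(0.156)), (np.int64(27), 12, np.float64(0.122), np.float64(0.169)), (np.int64(35), 10, np.float64(0.123), np.float64(0.174)), (np.int64(43), 7, np.float64(0.123), np.float64(0.17)), (np.int64(51), 8, np.float64(0.122), np.float64(0.167)), (np.int64(59), 9, np.float64(0.122), np.float64(0.161)), (np.int64(67), 2, np.float64(0.123), np.float64(0.157))]
side -0.125 [(np.int64(-45), 3, np.float64(-0.127), np.float64(0.178)), (np.int64(-37), 9, n
[... 1869 characters left out ...]
 (np.int64(-21), 10, np.float64(-0.121), np.float64(0.139)), (np.int64(-13), 7, np.float64(-0.12), np.float64(0.139)), (np.int64(-5), 6, np.float64(-0.122), np.float64(0.14)), (np.int64(3), 14, np.float64(-0.123), np.float64(0.139)), (np.int64(11), 18, np.float64(-0.122), np.float64(0.149)), (np.int64(19), 16, np.float64(-0.123), np.float64(0.161)), (np.int64(27), 12, np.float64(-0.123), np.float64(0.168)), (np.int64(35), 9, np.float64(-0.121), np.float64(0.168)), (np.int64(43), 8, np.float64(-0.121), np.float64(0.164)), (np.int64(51), 6, np.float64(-0.121), np.float64(0.155)), (np.int64(59), 6, np.float64(-0.122), np.float64(0.152)), (np.int64(67), 3, np.float64(-0.121), np.float64(0.148))]
```

The seat comes out at about (0.633, 0.085, 0.150). The trough bottom measures 0.142, as expected. The handle middle is at (0.417, -0.2345, 0.105). Moving above the tote now.

Request:
apply_moves([
  [1.5,-1.3,0],
  [5,-4.2,0],
  [9,-7.6,0.5],
  [13,-10.9,1],
  [17,-14.3,1.6],
  [21,-17.6,2.4],
  [25,-21,3.2],
  [28,-23.5,3.8],
  [30,-25.2,4.2],
  [30.6,-25.7,4.2],
], yaw=[-4,-11,-19,-27,-35,-43,-51,-59,-65,-67.4], gripper=1)

```text
time: 1.1
tcp_pos: [0.4182, -0.2313, 0.1997]
tool_rot: [-180.0, -0.1, 88.8]
ft_force: [-0.7, 0.2, -0.2]
width: 0.999
```

Run:
```python
from h import *
goal([.417,-.2345,.096],88.3)
from workcell import cams
for n in("top","scene"):
    f=cams.grab_frame(n);pickle.dump(f,open(n+"1.pkl","wb"))
    crop(f,*((310,170,140,110) if n=="top" else (330,100,130,150)),5 if n=="top" else 4,n+"1.png")
```

```text
t 1.1 tcp [ 0.4182 -0.2313  0.1997] rot [-1.7997e+02 -6.0000e-02  8.8760e+01] F [-0.7  0.2 -0.2] w 0.999
dp cm [-0.33 -0.1  10.37] yaw 0.46
```

View pics/top1.png

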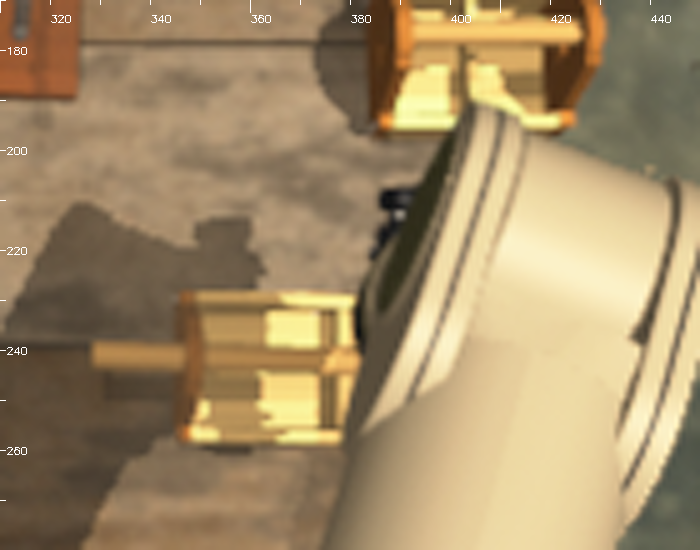

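View pics/scene1.png

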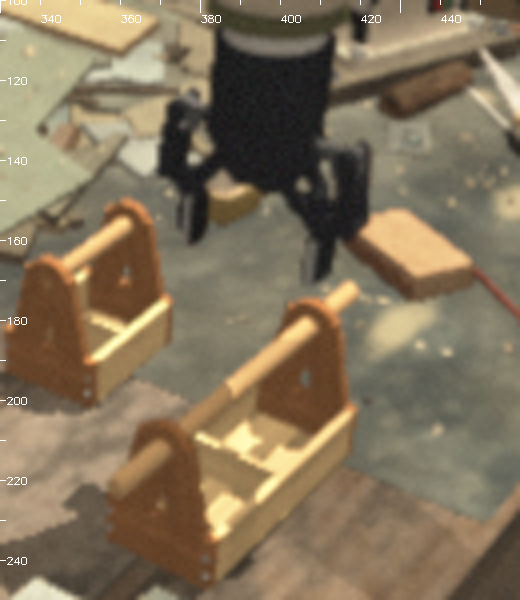

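The scene view shows the open jaws above the handle middle, one finger on each side at (375,155) and (408,165). The remaining offset is only tracking lag, so I'm going straight down.

Request:
apply_moves([
  [0,0,0.5],
  [0,0,2],
  [0,0,4],
  [0,0,6],
  [0,0,8],
  [0,0,9.4],
  [0,0,10.2],
  [0,0,10.4],
  [0,0,10.4],
  [0,0,10.4],
], yaw=[0,0,0,0,0,0,0,0,0,0])

```text
time: 2.2
tcp_pos: [0.4174, -0.2354, 0.0971]
tool_rot: [179.9, 0.0, 88.2]
ft_force: [0.1, -0.4, 0.2]
width: 0.998
```

Run:
```python
from h import *
goal([.417,-.2345,.096],88.3)
from workcell import cams
for n in("scene",):
    f=cams.grab_frame(n);pickle.dump(f,open(n+"2.pkl","wb"))
    crop(f,330,120,130,130,4,n+"2.png")
```

```text
t 2.2 tcp [ 0.4174 -0.2354  0.0971] rot [1.7994e+02 4.0000e-02 8.8230e+01] F [ 0.1 -0.4  0.2] w 0.998
dp cm [ 0.09 -0.04  0.11] yaw -0.07
```

View pics/scene2.png

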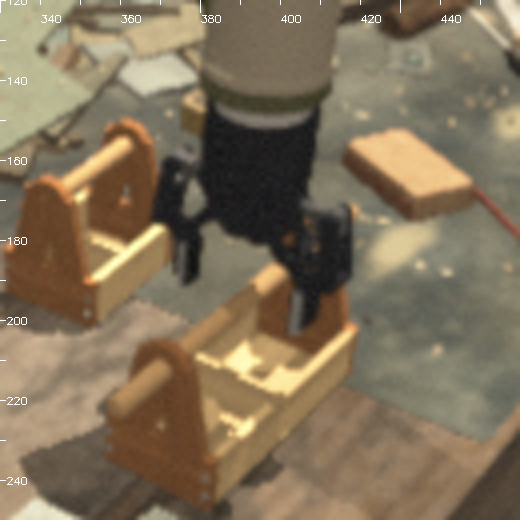

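The fingers straddle the handle, with pad ends at (377,188) and (404,198). Closing.

Request:
apply_moves([
  [0,0,0.1],
  [0,0,0.1],
  [0,0,0.1],
  [0,0,0.1],
  [0,0,0.1],
  [0,0,0.1],
  [0,0,0.1],
  [0,0,0.1],
  [0,0,0.1],
  [0,0,0.1],
], yaw=[0,0,0,0,0,0,0,0,0,0], gripper=-1)

```text
time: 3.25
tcp_pos: [0.4168, -0.2351, 0.0954]
tool_rot: [-180.0, 0.0, 88.2]
ft_force: [-4.0, 0.6, 5.2]
width: 0.167
```

Request:
apply_moves([
  [0,0,-0.3],
  [0,0,-1],
  [0,0,-2.5],
  [0,0,-5],
  [0,0,-8],
  [0,0,-11],
  [0,0,-14],
  [0,0,-16.5],
  [0,0,-18.2],
  [0,0,-19],
], yaw=[0,0,0,0,0,0,0,0,0,0])

```text
time: 4.25
tcp_pos: [0.4174, -0.2351, 0.2871]
tool_rot: [179.9, 0.1, 88.3]
ft_force: [0.1, 0.1, -3.9]
width: 0.167
```

Run:
```python
from h import *
goal([.633,.085,.287],87.7)
from workcell import cams
for n in("scene","top"):
    f=cams.grab_frame(n);pickle.dump(f,open(n+"3.pkl","wb"))
    crop(f,*((320,70,150,180) if n=="scene" else (300,150,200,130)),4,n+"3.png")
```

```text
t 4.25 tcp [ 0.4174 -0.2351  0.2871] rot [1.7988e+02 7.0000e-02 8.8260e+01] F [ 0.1  0.1 -3.9] w 0.167
dp cm [3.265e+01 2.057e+01 2.000e-02] yaw 0.56
```

View pics/scene3.png

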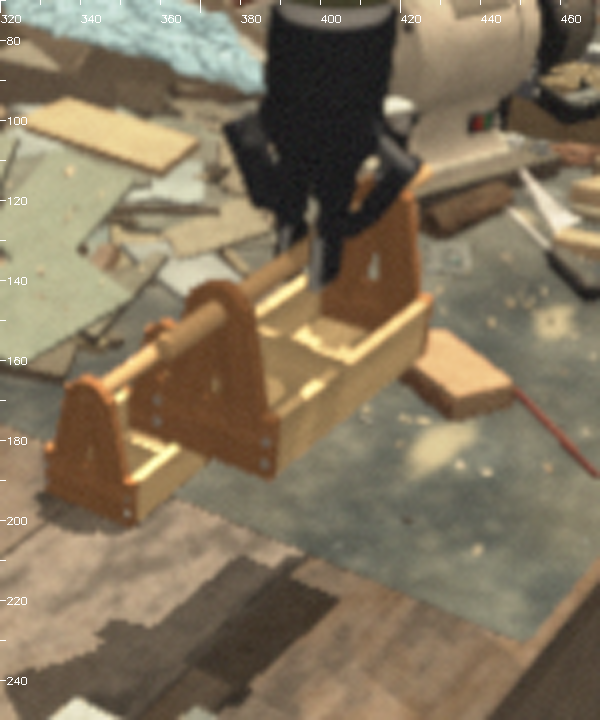

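View pics/top3.png

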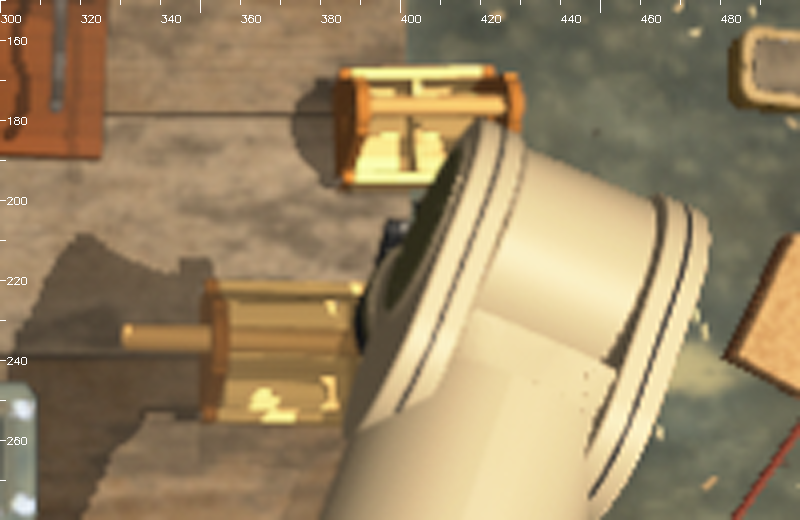

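The tote is lifted level, with its left handle end at scene (362,158). The underside is at about 0.19, which clears the vise, the narrow tote and the tips. Carrying it across in two calls.

Request:
apply_moves([
  [0.4,0.2,0],
  [1.4,0.9,0],
  [3,1.9,0],
  [5,3.1,0],
  [7.5,4.7,0],
  [10,6.3,0],
  [12.5,7.9,0],
  [14.5,9.1,0],
  [15.8,10,0],
  [16.3,10.3,0],
], yaw=[0,0,0,0,0.1,0.1,0.2,0.2,0.3,0.3])

```text
time: 5.35
tcp_pos: [0.5255, -0.0723, 0.2844]
tool_rot: [-179.9, -0.1, 88.1]
ft_force: [-0.6, 0.5, -3.8]
width: 0.165
```

Request:
apply_moves([
  [0.4,0.2,0],
  [1.4,0.9,0],
  [3,1.9,0],
  [5,3.1,0],
  [7.5,4.7,0],
  [10,6.3,0],
  [12.5,7.9,0],
  [14.5,9.1,0],
  [15.8,10,0],
  [16.3,10.3,0],
], yaw=[0,0,0,0,0.1,0.1,0.2,0.2,0.3,0.3])

```text
time: 6.35
tcp_pos: [0.6341, 0.0856, 0.2847]
tool_rot: [-180.0, -0.1, 87.7]
ft_force: [-0.5, -0.4, -5.1]
width: 0.165
```

Run:
```python
from h import *
goal([.633,.085,.287],87.7)
from workcell import cams
for n in("scene","top"):
    f=cams.grab_frame(n);pickle.dump(f,open(n+"4.pkl","wb"))
    crop(f,*((170,90,180,150) if n=="scene" else (190,90,180,140)),4,n+"4.png")
```

```text
t 6.35 tcp [0.6341 0.0856 0.2847] rot [-1.7996e+02 -5.0000e-02  8.7710e+01] F [-0.5 -0.4 -5.1] w 0.165
dp cm [-0.06 -0.11 -0.23] yaw 0.01
```

View pics/scene4.png

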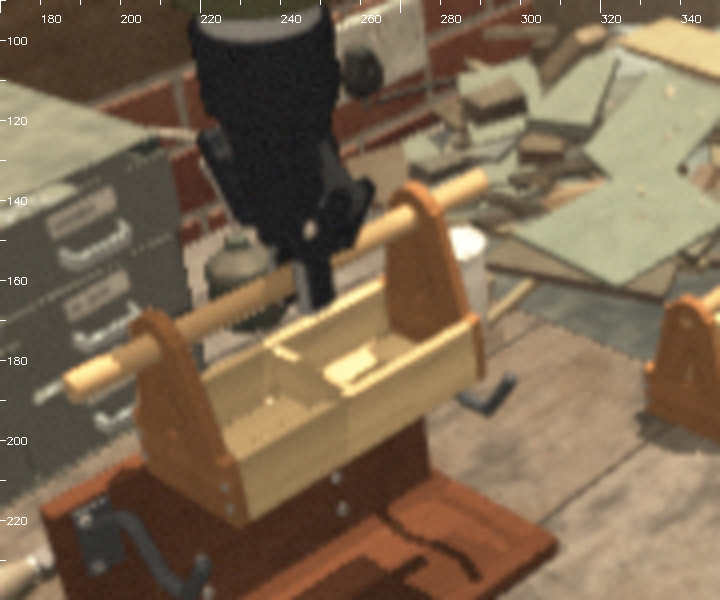

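View pics/top4.png

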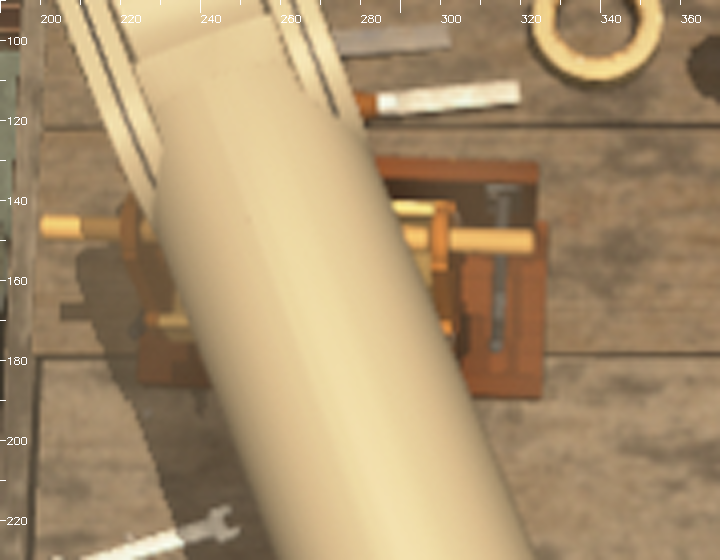

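The tote is over the rack. Its handle ends are at scene (189,186) and (290.5,135), and at top (200.5,146.2) and (323.5,150.2). I'll check the alignment.

Run:
```python
from h import *
t=pickle.load(open("top4.pkl","rb"));s=pickle.load(open("scene4.pkl","rb"))
a,e=tri(t,(200.5,146.2),s,(189,186));b,e2=tri(t,(323.5,150.2),s,(290.5,135))
print(a.round(4),b.round(4),e,e2,(a+b)/2,"len",np.linalg.norm(a-b),"yaw",np.degrees(np.arctan2(-(a-b)[0],(a-b)[1])),"tilt",np.degrees(np.arcsin((a-b)[2]/.304)))
for n,f in(("t",t),("s",s)):
    P=cloud(f);hsv=cv2.cvtColor(f["color"],cv2.COLOR_BGR2HSV)
    for lo,hi in((.187,.24),(-.07,-.012)):
        m=(P[...,2]>.27)&(P[...,2]<.32)&(P[...,0]>.58)&(P[...,0]<.68)&(P[...,1]>lo)&(P[...,1]<hi)
        q=P[m];print(n,len(q),np.median(q,0).round(4),q.min(0).round(3),q.max(0).round(3))
```

```text
[0.64   0.2384 0.2961] [ 0.6301 -0.0653  0.295 ] 0.0062835397774667345 0.0027988558805851164 [0.63506418 0.08658447 0.29556032] len 0.30385313424196253 yaw -1.8641161880819168 tilt 0.1989130234629695
t 139 [0.6375 0.2152 0.3027] [0.614 0.187 0.281] [0.651 0.24  0.317]
t 131 [ 0.6304 -0.0385  0.3046] [ 0.624 -0.063  0.274] [ 0.657 -0.013  0.311]
s 324 [0.6319 0.1917 0.2966] [0.608 0.187 0.27 ] [0.658 0.24  0.314]
s 83 [ 0.6226 -0.0407  0.3006] [ 0.62  -0.062  0.29 ] [ 0.632 -0.018  0.304]
```

Request:
apply_moves([
  [0,-0.1,0.5],
  [0,-0.1,1.6],
  [0,-0.1,3],
  [0,-0.1,4.7],
  [0,-0.1,6.5],
  [0,-0.1,8.2],
  [0,-0.1,9.8],
  [0,-0.1,11],
  [0,-0.1,11.8],
  [0,-0.1,12],
], yaw=[0,0,0,0,0,0,0,0,0,0])

```text
time: 7.45
tcp_pos: [0.6323, 0.0838, 0.1642]
tool_rot: [-179.9, 0.0, 87.6]
ft_force: [-0.7, 0.1, -3.5]
width: 0.168
```

Run:
```python
from h import *
goal([.633,.085,.14],87.7)
from workcell import cams
for n in("scene","top"):
    f=cams.grab_frame(n);pickle.dump(f,open(n+"5.pkl","wb"))
    crop(f,*((170,130,150,140) if n=="scene" else (190,90,180,140)),5 if n=="scene" else 4,n+"5.png")
```

```text
t 7.45 tcp [0.6323 0.0838 0.1642] rot [-1.7993e+02  2.0000e-02  8.7640e+01] F [-0.7  0.1 -3.5] w 0.168
dp cm [0.13 0.07 2.42] yaw -0.06
```

View pics/scene5.png

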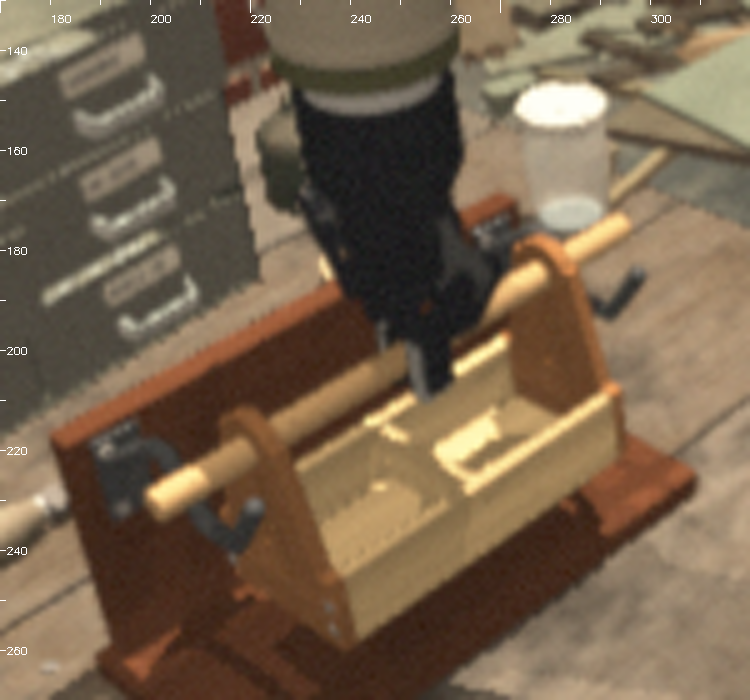

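View pics/top5.png

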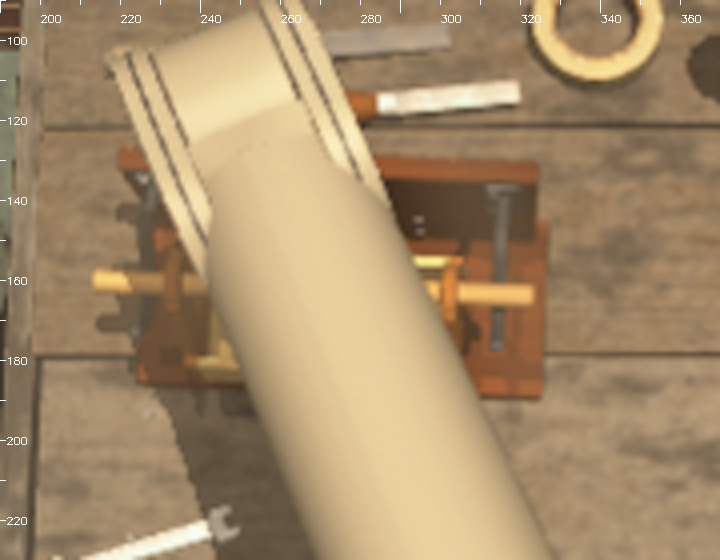

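Both handle ends lie across the hooks. In the scene view the left end, at (203,229), overhangs the left hook, and the right end passes over the right hook near (285,178). I'm lowering the last part slowly.

Request:
apply_moves([
  [0,0,0.4],
  [0,0,0.9],
  [0,0,1.3],
  [0,0,1.6],
  [0,0,1.8],
  [0,0,1.9],
  [0,0,2.0],
  [0,0,2.1],
  [0,0,2.2],
  [0,0,2.2],
], yaw=[0,0,0,0,0,0,0,0,0,0])

```text
time: 8.55
tcp_pos: [0.6326, 0.084, 0.1432]
tool_rot: [-180.0, 0.0, 87.6]
ft_force: [0.8, -0.3, -4.6]
width: 0.167
```

Request:
apply_moves([
  [0,0,0.05],
  [0,0,0.1],
  [0,0,0.1],
  [0,0,0.15],
  [0,0,0.2],
  [0,0,0.2],
  [0,0,0.2],
  [0,0,0.2],
  [0,0,0.2],
  [0,0,0.2],
], yaw=[0,0,0,0,0,0,0,0,0,0])

```text
time: 9.55
tcp_pos: [0.6327, 0.0839, 0.1413]
tool_rot: [180.0, 0.0, 87.6]
ft_force: [-0.7, -0.9, -4.4]
width: 0.168
```

Run:
```python
from h import *
goal([.633,.085,.139],87.7)
from workcell import telemetry
print(telemetry.state()["wrist_torque"])
```

```text
t 9.55 tcp [0.6327 0.0839 0.1413] rot [1.800e+02 1.000e-02 8.764e+01] F [-0.7 -0.9 -4.4] w 0.168
dp cm [0.11 0.03 0.23] yaw -0.06
[-0.00550216  0.00934096  0.00212259]
```

Not in contact yet: the wrist still carries about 4.4 N of weight. I'm continuing down.

Request:
apply_moves([
  [0,0,0.03],
  [0,0,0.06],
  [0,0,0.09],
  [0,0,0.12],
  [0,0,0.15],
  [0,0,0.18],
  [0,0,0.2],
  [0,0,0.2],
  [0,0,0.2],
  [0,0,0.2],
], yaw=[0,0,0,0,0,0,0,0,0,0])

```text
time: 10.55
tcp_pos: [0.6327, 0.0839, 0.1393]
tool_rot: [180.0, 0.0, 87.6]
ft_force: [0.8, -1.2, -4.1]
width: 0.167
```

Run:
```python
from h import *
goal([.633,.085,.139],87.7)
from workcell import telemetry
print(telemetry.state()["wrist_torque"])
```

```text
t 10.55 tcp [0.6327 0.0839 0.1393] rot [180.     0.    87.64] F [ 0.8 -1.2 -4.1] w 0.167
dp cm [0.11 0.03 0.03] yaw -0.06
[ 0.00129661  0.01928303 -0.00824623]
```

Request:
apply_moves([
  [0,0,0.03],
  [0,0,0.06],
  [0,0,0.09],
  [0,0,0.12],
  [0,0,0.15],
  [0,0,0.15],
  [0,0,0.15],
  [0,0,0.15],
  [0,0,0.15],
  [0,0,0.15],
], yaw=[0,0,0,0,0,0,0,0,0,0])

```text
time: 11.55
tcp_pos: [0.6328, 0.0839, 0.1384]
tool_rot: [180.0, 0.0, 87.6]
ft_force: [-2.6, -1.5, 4.8]
width: 0.171
```

Run:
```python
from h import *
goal([.633,.085,.139],87.7)
from workcell import telemetry,cams
print(telemetry.state()["wrist_torque"])
f=cams.grab_frame("scene");pickle.dump(f,open("scene6.pkl","wb"));crop(f,170,130,150,140,5,"scene6.png")
```

```text
t 11.55 tcp [0.6328 0.0839 0.1384] rot [1.7997e+02 1.0000e-02 8.7640e+01] F [-2.6 -1.5  4.8] w 0.171
dp cm [ 0.11  0.01 -0.06] yaw -0.06
[-0.20954242  0.75676515 -0.01836912]
```

View pics/scene6.png

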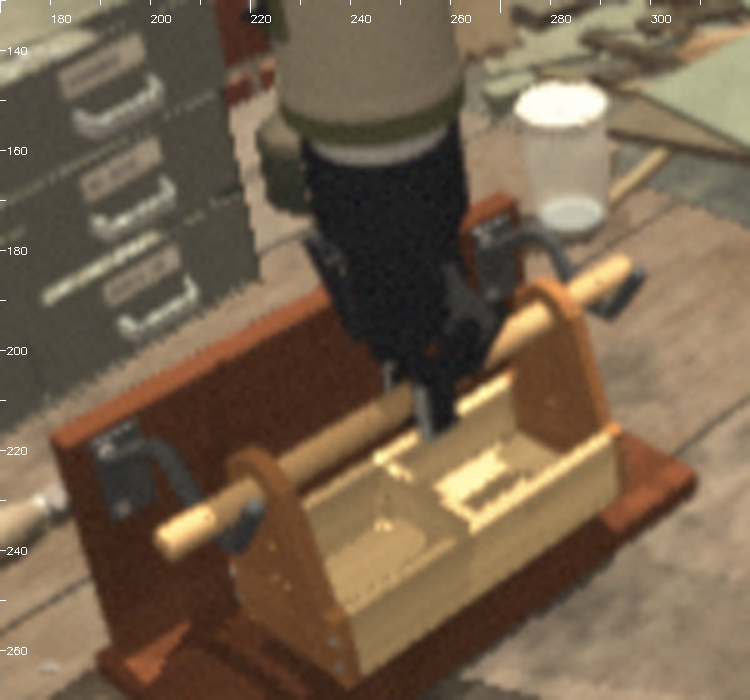

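The handle has landed in both troughs, with both ends on the hooks at (217,237) and (291,187). The vertical force swung by about +9 N. The moment about x is only −0.21 Nm, and about 1.1 Nm would mean one hook was carrying it all, so both are bearing. There is a small −x side force, so I'll ease back 1 mm in x and hold before releasing.

Request:
apply_moves([
  [0,-0.05,0],
  [0,-0.1,0],
  [0,-0.1,0.03],
  [0,-0.1,0.05],
  [0,-0.1,0.05],
  [0,-0.1,0.05],
  [0,-0.1,0.05],
  [0,-0.1,0.05],
  [0,-0.1,0.05],
  [0,-0.1,0.05],
], yaw=[0,0,0,0,0,0,0,0,0,0])

```text
time: 12.6
tcp_pos: [0.6327, 0.0839, 0.1383]
tool_rot: [179.9, -0.0, 87.6]
ft_force: [1.0, -2.2, 6.7]
width: 0.164
```

Run:
```python
from h import *
goal([.633,.085,.139],87.7)
from workcell import telemetry,cams
print(telemetry.state()["wrist_torque"])
f=cams.grab_frame("top");pickle.dump(f,open("top6.pkl","wb"));crop(f,190,90,180,140,4,"top6.png")
```

```text
t 12.6 tcp [0.6327 0.0839 0.1383] rot [ 1.7985e+02 -1.0000e-02  8.7630e+01] F [ 1.  -2.2  6.7] w 0.164
dp cm [ 0.11  0.03 -0.07] yaw -0.07
[-0.24182657 -0.25108281 -0.00294875]
```

View pics/top6.png

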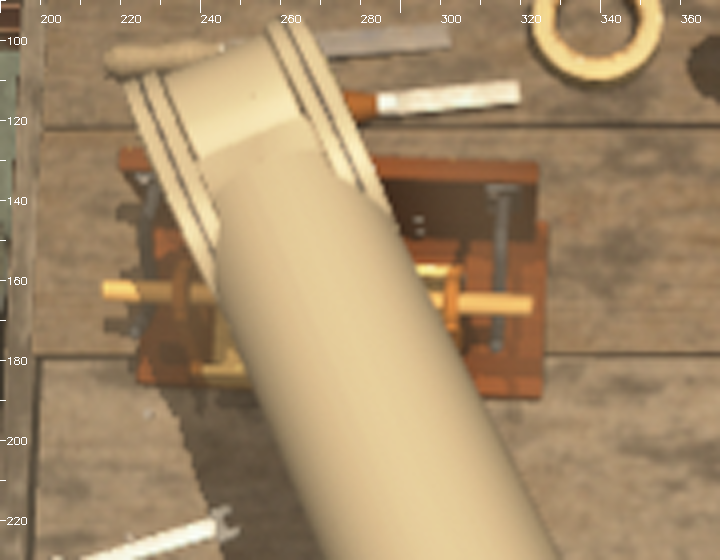

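The top view shows the handle across both hooks, from (216,162) to (322,166), with similar overhang on each side. Releasing.

Request:
apply_moves([
  [0,0,0],
  [0,0,0],
  [0,0,0],
  [0,0,0],
  [0,0,0],
  [0,0,0],
  [0,0,0],
  [0,0,0],
  [0,0,0],
  [0,0,0],
], yaw=[0,0,0,0,0,0,0,0,0,0], gripper=1)

```text
time: 13.65
tcp_pos: [0.6317, 0.084, 0.1373]
tool_rot: [180.0, 0.0, 87.6]
ft_force: [0.0, -0.2, 0.6]
width: 0.996
```

Run:
```python
from h import *
goal([.633,.085,.139],87.7)
from workcell import cams
f=cams.grab_frame("scene");pickle.dump(f,open("scene7.pkl","wb"));crop(f,170,130,150,140,5,"scene7.png")
```

```text
t 13.65 tcp [0.6317 0.084  0.1373] rot [179.99   0.    87.64] F [ 0.  -0.2  0.6] w 0.996
dp cm [ 0.11  0.13 -0.17] yaw -0.06
```

View pics/scene7.png

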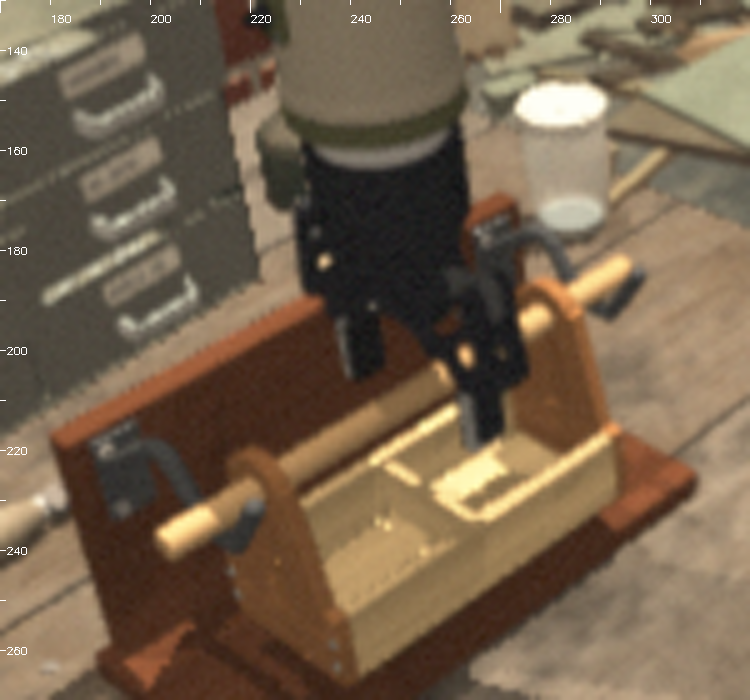

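The fingers are open and the tote hangs unmoved in both hooks. Retracting straight up, then backing away to clear the cameras' view.

Request:
apply_moves([
  [0,0,-0.5],
  [0,0,-2],
  [0,0,-4],
  [0,0,-7],
  [0,0,-10],
  [0,0,-13],
  [0,0,-16],
  [0,0,-18.5],
  [0,0,-20],
  [0,0,-20],
], yaw=[0,0,0,0,0,0,0,0,0,0])

```text
time: 14.7
tcp_pos: [0.6322, 0.0845, 0.3401]
tool_rot: [179.8, -0.0, 87.7]
ft_force: [0.5, 0.2, -0.1]
width: 1.002
```

Request:
apply_moves([
  [-1,0,0],
  [-4,-1,0],
  [-8,-2,0],
  [-12,-3,0],
  [-16,-4,0],
  [-20,-5,0],
  [-24,-6,0],
  [-27,-7,0],
  [-29,-8,0],
  [-30,-8,0],
], yaw=[0,0,0,0,0,0,0,0,0,0])

```text
time: 15.7
tcp_pos: [0.5373, -0.2158, 0.3359]
tool_rot: [-179.9, 0.0, 87.4]
ft_force: [0.2, 0.1, 0.0]
width: 1.001
```

Run:
```python
from h import *
goal([.633,.085,.139],87.7)
from workcell import cams
for n in("scene","top"):
    f=cams.grab_frame(n);pickle.dump(f,open(n+"8.pkl","wb"))
    crop(f,*((170,130,150,140) if n=="scene" else (190,110,200,120)),5 if n=="scene" else 4,n+"8.png")
```

```text
t 15.7 tcp [ 0.5373 -0.2158  0.3359] rot [-1.7985e+02  3.0000e-02  8.7380e+01] F [0.2 0.1 0. ] w 1.001
dp cm [30.5   8.23 19.65] yaw -0.32
```

View pics/scene8.png

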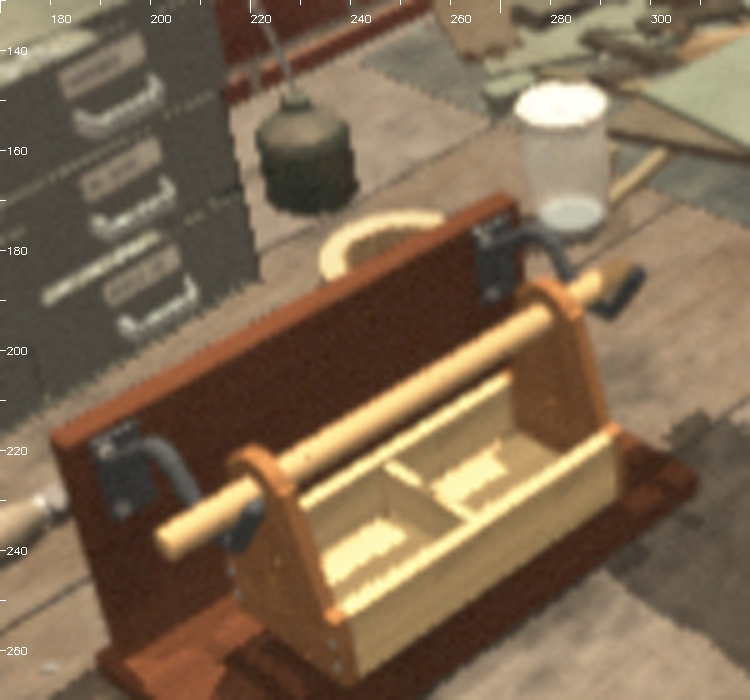

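View pics/top8.png

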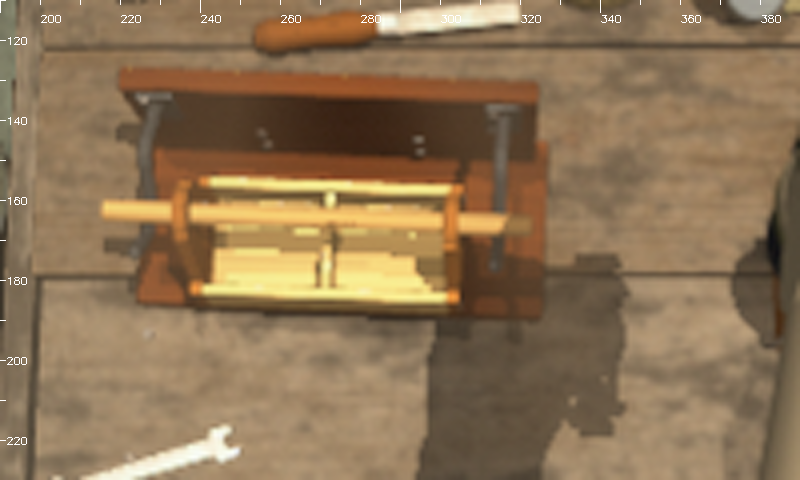

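The tote hangs across both hooks, with handle ends at top (216,162) and (322,166), and at scene (202.5,238.5) and (295,182.5). One last measurement, plus a narrow-tote check, before handing in.

Run:
```python
from h import *
t=pickle.load(open("top8.pkl","rb"));s=pickle.load(open("scene8.pkl","rb"));s0=pickle.load(open("scene0.pkl","rb"))
a,e=tri(t,(216,162),s,(203,238));b,e2=tri(t,(322.5,166),s,(295,182.5))
m=(a+b)/2;d=m-[.633,.085,.15];th=np.radians(-2.3)
print(a.round(3),b.round(3),e,e2,"off x,y,z",d[0]*np.cos(th)+d[1]*np.sin(th),-d[0]*np.sin(th)+d[1]*np.cos(th),d[2],"yaw",np.degrees(np.arctan2(-(a-b)[0],(a-b)[1])))
for f in(s0,s):
    P=cloud(f);q=P[(P[...,2]>.06)&(P[...,2]<.14)&(P[...,0]>.53)&(P[...,0]<.65)&(P[...,1]<-.22)&(P[...,1]>-.42)];print("narrow",len(q),q.mean(0).round(4))
```

```text
[0.64  0.237 0.15 ] [ 0.627 -0.065  0.151] 0.003174592268439715 0.0037904840848214817 off x,y,z 0.0007053879469266038 0.0010341870789364997 0.00032712356021466493 yaw -2.5193763497300274
narrow 555 [ 0.6011 -0.3069  0.0937]
narrow 554 [ 0.6011 -0.3077  0.0934]
```

```bash
python3 -c "
from workcell import order
print(order.hand_in())"
```

```text
the job is handed in; nothing more can be done
None
```

The wide tote is hanging on the rack with one end of its handle in each hook, and I handed the job in at about 16 s of the 43 s allowed. No verdict was reported.

I gripped the handle in the middle, lifted it clear, carried it over the rack and lowered it until both hooks bore it. I then held it there for about 1 s before opening the jaws and backing away.

**Hung position:** from the two cameras, the handle's middle is about 1 mm from the seat across, along and in height. The handle lies within about 0.3° of the line of the hooks, and the tote looks upright and still.

**Both hooks bearing:** while still gripped, the wrist reading changed by about 9–11 N from the carried weight. The small moment showed the load shared between both hooks. I could not measure each hook's force directly.

**Narrow tote:** it moved less than 1 mm, which is within measurement noise.

**Disagreements:** the two cameras' sight lines missed each other by 3–4 mm in the final check and by up to 6 mm during the carry. A 1 mm sideways correction I commanded before letting go did not show as motion until the jaws opened. None of the checks failed.

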